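# Set up the herb-oil warming bath

### The job

Set up the warming bath for the herb oil, building it from the bottom up in the steel pot that stands on the white hotplate: first lay the green ring flat in the middle of the pot's floor, then stand the white beaker centred on the ring, then hang the orange strainer basket in the beaker's mouth with its collar resting level on the rim, and last put the lid with the red knob centred on the basket. Put each part in place and let go of it before fetching the next. Leave the black-knobbed lid and the two amber bottles where they stand.

Things in the scene. Friction and masses are not known exactly. Their poses are not given: they have to be found in the camera images.
- hotpot: low steel pot on a round white electric hotplate (180 mm across, 45 mm high); this is where the stack is built. Fixed. Inside, the flat floor is 49 mm above the origin, 136 mm across (144 mm at the rim); walls 4 mm thick, rim 105 mm above the origin. Wire ears reach 100 mm from the axis along its own +y and -y. Origin: on the axis at table level, z up.
- coldpot: blue pot of the same size on a round cork mat (180 mm across, 8 mm thick); not used. Fixed. Inside, the flat floor is 12 mm above the origin, 136 mm across (144 mm at the rim); walls 4 mm thick, rim 68 mm above the origin. Wire ears reach 100 mm from the axis along its own +y and -y. Origin: on the axis at table level, z up.
- trivet: green ring (trivet), 66 mm across outside, 32 mm hole, 16 mm thick, lying flat. Loose. Grasp it across its outside. Origin: centre of the underside, z up.
- beaker: white straight-sided beaker, open at the top, 52 mm across outside, 47 mm inside, 80 mm tall, standing upright. Loose. Origin: centre of the underside, z up.
- basket: orange strainer basket, 56 mm tall, upright: a tapered cup 28 mm across at its foot, 40 mm across at 38 mm up, then a collar 62 mm across from 38 to 56 mm up; open top (38 mm hole). Grasp the collar. Hung in the beaker, the collar rests on the rim and the foot is 42 mm above the beaker's underside. Loose. Origin: centre of the foot's underside, z up.
- lid: the lid to use: flat round steel lid, 76 mm across and 6 mm thick, with a red knob on top: a 14 mm neck, then a knob 24 mm across from 12 to 34 mm above the underside. Loose. Origin: centre of the underside, z up.
- otherlid: a lid to leave alone: flat round steel lid, 76 mm across and 6 mm thick, with a black knob on top: a 14 mm neck, then a knob 24 mm across from 12 to 34 mm above the underside. Loose. Origin: centre of the underside, z up.
- bottle1: small closed amber glass dropper bottle with a paper label and a black cap, 36 mm across, 82 mm tall, standing. A loose bystander. Origin: centre of the underside, z up.
- bottle2: small closed amber glass dropper bottle with a paper label and a white cap, 36 mm across, 82 mm tall, standing. A loose bystander. Origin: centre of the underside, z up.
Mind the look-alikes: they are no part of the job. Several things have the shape of the basket; the one meant has the colours described above.

How it is judged:
On the way, in this order (a step that is already met when the one before it is completed fails the run):
1. the green ring lies flat in the middle of the pot on the hotplate, let go (horizontal distance between trivet and hotpot below 0.022 m and z of trivet in the frame of hotpot between 0.045 and 0.053 m and angle between trivet's own z axis and vertical below 0.12 rad and linear speed of trivet below 0.02 m/s and angular speed of trivet below 0.3 rad/s and contact force between the fingers and trivet below 0.05 N), for 0.2 s.
2. the beaker stands centred on the ring, let go (horizontal distance between trivet and hotpot below 0.022 m and z of trivet in the frame of hotpot between 0.045 and 0.053 m and angle between each of trivet, beaker's own z axis and vertical below 0.12 rad and horizontal distance between beaker and trivet below 0.012 m and z of beaker in the frame of trivet between 0.012 and 0.02 m and linear speed of beaker below 0.02 m/s and angular speed of beaker below 0.3 rad/s and contact force between the fingers and beaker below 0.05 N), for 0.2 s.
3. the basket hangs in the beaker's mouth, let go (horizontal distance between trivet and hotpot below 0.022 m and z of trivet in the frame of hotpot between 0.045 and 0.053 m and angle between each of trivet, beaker, basket's own z axis and vertical below 0.12 rad and horizontal distance between beaker and trivet below 0.012 m and z of beaker in the frame of trivet between 0.012 and 0.02 m and horizontal distance between basket and beaker below 0.01 m and z of basket in the frame of beaker between 0.037 and 0.047 m and linear speed of basket below 0.02 m/s and angular speed of basket below 0.3 rad/s and contact force between the fingers and basket below 0.05 N), for 0.2 s.
4. the red-knobbed lid lies centred on the basket, let go (horizontal distance between trivet and hotpot below 0.022 m and z of trivet in the frame of hotpot between 0.045 and 0.053 m and angle between each of trivet, beaker, basket, lid's own z axis and vertical below 0.12 rad and horizontal distance between beaker and trivet below 0.012 m and z of beaker in the frame of trivet between 0.012 and 0.02 m and horizontal distance between basket and beaker below 0.01 m and z of basket in the frame of beaker between 0.037 and 0.047 m and horizontal distance between lid and basket below 0.012 m and z of lid in the frame of basket between 0.052 and 0.06 m and linear speed of lid below 0.02 m/s and angular speed of lid below 0.3 rad/s and contact force between the fingers and lid below 0.05 N), for 0.2 s.
At the end, for the whole second after the job is handed in: In the hotplate's pot: ring flat on the floor within 22 mm of the axis, beaker on the ring within 12 mm of centre, basket hung in the beaker (foot 37 to 47 mm above its underside, within 10 mm), red-knobbed lid on the basket within 12 mm; all within 0.12 rad of level, at rest, let go (horizontal distance between trivet and hotpot below 0.022 m and z of trivet in the frame of hotpot between 0.045 and 0.053 m and angle between each of trivet, beaker, basket, lid's own z axis and vertical below 0.12 rad and horizontal distance between beaker and trivet below 0.012 m and z of beaker in the frame of trivet between 0.012 and 0.02 m and horizontal distance between basket and beaker below 0.01 m and z of basket in the frame of beaker between 0.037 and 0.047 m and horizontal distance between lid and basket below 0.012 m and z of lid in the frame of basket between 0.052 and 0.06 m and linear speed of each of trivet, beaker, basket, lid below 0.02 m/s and angular speed of each of trivet, beaker, basket, lid below 0.3 rad/s); the robot touches nothing.
It fails at once if the black-knobbed lid or a bottle is shifted by more than 20 mm (distance of any of otherlid, bottle1, bottle2 from where it was at the start of the episode above 0.02 m).
It also fails if it takes over 93 s, if anything falls off the work surface, if the arm or the gripper's body presses on something with over 40 N, if the wrist force passes 120 N, or if a joint passes its speed limit or range.

### The arm

A 6-joint arm with a two-finger parallel gripper is mounted at the origin on the work surface. World frame = base frame: x ahead of the robot, y to its left, z up, the work surface at z = 0. Lengths are in m, angles in rad, forces in N, time in s.
With the tool pointing down it reaches from about 0.375 to 0.9 m from the base axis. Payload 3.1 kg.
Tool frame: the origin (TCP) lies between the finger pads; the fingertips stand bot.finger_overhang ahead of it and the grasp point (between the pads) lies 11 mm behind it (bot.finger_overhang is the distance from the TCP to the fingertips, in m); z points along the fingers, y is the line along which they close (so a half turn about z gives the same grasp; the last joint's range is limited). The gripper opens to 87 mm and grips with 3 to 60 N. Pads are 19 mm wide; open, the fingers measure 117 mm over their backs; the gripper's body (75 mm by 190 mm) begins 51 mm behind the grasp point.
Start: joints at [-0.178, 0.527, 1.433, -0, 1.181, -0.178], TCP at [0.625, 0, 0.231] pointing down, gripper open.
Joint ranges: [-3.08, 3.08], [-0.75, 2.2], [0.22, 2.44], [-1.43, 4.57], [0, 2.65], [-2.85, 2.85]. Speed limits (rad/s): [2.79, 2.79, 3.14, 3.14, 3.14, 3.14].

### API

Orientations are given as a 3x3 rotation matrix whose columns are the frame's x, y, z axes.
In Python, from rig import readout, eyes, bot gives the robot as it stands. The module is installed in compiled form; this text tells all that it offers.
- The arm moves only by the tool apply_moves, never from a script. Its argument "motion" is a list that holds one entry, the list of rows, each a list of 7 numbers: the finger opening in cm, from 0 to 8.7, then the shift along the tool's x, y, z in cm, then the turn, a rotation vector about the tool's x, y, z in degrees. A call has 1 to 20 rows; each row is the pose to reach, as a shift and turn from the pose commanded when the call began, along the tool's axes at that moment; what a row does not reach only later rows make up. A row lasts 1/10 s, in which the tool goes at most 50 mm and 8.59 degrees, less where a joint would pass 70% of its speed; a pose out of reach is approached as far as the arm can. A call with a gripper value outside its range is refused whole. The fingers move at their own pace and stop on an object; "force" is the grip in N (left out, the last holds). Time passes only in rows, so rows that repeat a pose let the fingers close. It gives the time, the measured TCP pose, the force, the opening and the grip force at its end, in the units of the state.
- readout.observe(): the state, without advancing time (a new reading comes with each control period).
- eyes.camera(name): name is "scene" or "side" or "wrist"; returns a dict with "image" (384x512x3 uint8, red, green, blue), "mtx" (3x3 intrinsics, pixels), "dist_coeffs" ([k1, k2, p1, p2, k3] as OpenCV has them; the pictures are not rectified), "R" (3x3) and "t" (3): a world point X has camera coordinates R X + t; the wrist camera has in their place "mount" (4x4, takes a point from camera to tool coordinates, whose origin is the TCP and whose axes are the flange's). Camera axes: x right, y down, z forward; pixel columns grow to the right and rows downward; lengths in m; the calibration is good to about 2 mm. A picture is of the moment at which its call begins: read the wrist's pose just before it. There is no depth.
- bot.hand_in(): hands the job in; it is judged then, once.
The state is a dict: "clock": time; "joint_positions": joint angles; "joint_velocities": joint speeds; "joint_efforts": joint torques, N m; "ee_pos": TCP position; "eef_rot": TCP orientation; "contact_force": force on the tool from outside, world axes, zero at the start; "wrist_torque": the same for the moment, N m; "gripper_width": opening from 0.0 (shut) to 1.0 (fully open); "grasp_force": force on a finger pad.
Only numpy, scipy, OpenCV 4.12 (cv2) and the standard library are available. Lean on these libraries where they do the work, as an engineer would, in place of code of your own. Each camera call takes 0.05 s, during which the arm holds its last target. There are 200 camera calls.

## Working session

There is one attempt and no reset: what is moved stays moved. The work goes in short steps, Python scripts to look and compute and a tool call to move; the robot and the scene stay as the last step left them, time stands still between calls to the robot, and variables do not carry over. Pictures are saved under pics/ and viewed, at most 17 in all, crops included, and the job is handed in when it is done.

Besides the shell and the picture viewer there is one more tool, called after "Emit:" as a command line: name --argument value ..., lists and objects as JSON in quotes. apply_moves: Moves the arm, as the interface text tells. Its arguments: {"type":"object","properties":{"motion":{"type":"array"},"force":{"type":"number"}},"required":["motion"]}

```bash
mkdir -p pics; cat > h.py <<'E'
import numpy as np, cv2
from rig import readout, eyes, bot
def cam(n):
    s=readout.observe(); c=eyes.camera(n)
    if n=='wrist':
        T=np.eye(4);T[:3,:3]=s['eef_rot'];T[:3,3]=s['ee_pos'];M=T@np.array(c['mount'])
        c['Rw']=M[:3,:3];c['o']=M[:3,3]
    else:
        R=np.array(c['R']);c['Rw']=R.T;c['o']=-R.T@np.array(c['t'])
    return c
def save(c,f): cv2.imwrite('pics/'+f,c['image'][:,:,::-1])
def ray(c,uv):
    p=cv2.undistortPoints(np.array(uv,float).reshape(-1,1,2),np.array(c['mtx']),np.array(c['dist_coeffs'])).reshape(-1,2)
    return (c['Rw']@np.c_[p,np.ones(len(p))].T).T
def plane(c,uv,z):
    d=ray(c,uv); return c['o']+d*((z-c['o'][2])/d[:,2])[:,None]
def proj(c,X):
    X=np.array(X,float).reshape(-1,3);q=(c['Rw'].T@(X-c['o']).T).T
    return cv2.projectPoints(q,np.zeros(3),np.zeros(3),np.array(c['mtx']),np.array(c['dist_coeffs']))[0].reshape(-1,2)
E
python3 - <<'E'
from h import *
print(bot.finger_overhang, readout.observe())
for n in('scene','side','wrist'):
    c=cam(n);save(c,n+'0.png');print(n,c['o'],c['Rw'][:,2],c['mtx'][0][0])
a=[cv2.imread(f'pics/{n}0.png') for n in('scene','side')]
E
```

```text
0.008 {'clock': 0.0, 'joint_positions': array([-1.78492545e-01,  5.28485011e-01,  1.43387773e+00, -2.92452389e-05,
        1.18142235e+00, -1.78520534e-01]), 'joint_velocities': array([ 1.56518328e-03, -7.53962164e-04,  8.40927040e-05, -1.46803255e-03,
       -5.09844006e-04,  7.56872317e-04]), 'joint_efforts': array([-5.45745443e-04, -4.40045428e+01, -1.76593530e+01,  6.32597599e-02,
        5.83207863e-02, -1.53719384e-04]), 'ee_pos': array([6.24286748e-01, 1.54624747e-04, 2.29567871e-01]), 'eef_rot': array([[-3.87286729e-05,  9.99997661e-01, -2.16240328e-03],
       [ 9.99999933e-01,  3.95129189e-05,  3.62631825e-04],
       [ 3.62716420e-04, -2.16238909e-03, -9.99997596e-01]]), 'contact_force': array([-0.96166883, -0.31852385, -0.28089808]), 'wrist_torque': array([ 0.00238198, -0.07261322, -0.05257462]), 'grasp_force': 0.0, 'gripper_width': 1.0026279980921462}
scene [ 1.23971769 -0.05726357  0.62255858] [-0.78386028  0.06325994 -0.61770643] 392.52143060377256
side [ 0.47363563 -0.87044737  0.5607196 ] [ 0.02838508  0.85525515 -0.51742914] 497.56556357619047
wrist [0.62423444 0.06575709 0.38320783] [-0.00194364 -0.24184117 -0.9703139 ] 268.2265262239435
```

View pics/scene0.png

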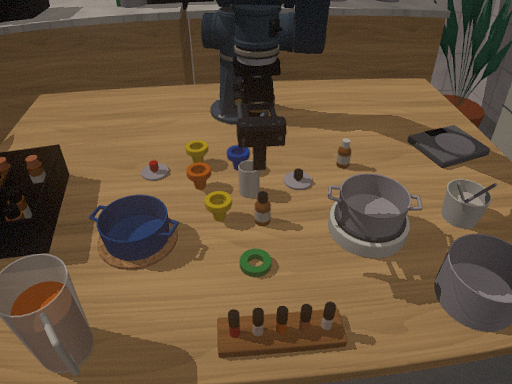

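View pics/side0.png

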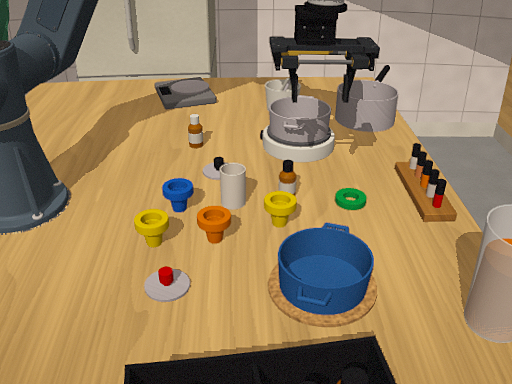

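The scene view shows the green ring (255,263), white beaker (249,180), red-knob lid (155,170), black-knob lid (298,180), bottles (263,208) and (344,153), and the hotplate pot (372,215). The basket-shaped things in the scene view are yellow (197,151), yellow (219,205), blue (238,156) and orange (199,175). The orange one fits the description; in the side view it is at (214,222).

```bash
cat >> h.py <<'E'
HSV={'green':((50,120,40),(80,255,255)),'orange':((5,180,120),(14,255,255)),'red':((0,180,80),(4,255,255))}
def blobs(c,k,box=None):
    h=cv2.cvtColor(c['image'],cv2.COLOR_RGB2HSV)
    m=cv2.inRange(h,*map(np.array,HSV[k]))
    if box: b=np.zeros_like(m);x0,y0,x1,y1=box;b[y0:y1,x0:x1]=1;m*=b
    n,l,st,ce=cv2.connectedComponentsWithStats(m)
    return sorted([(int(st[i][4]),st[i][:4].tolist(),ce[i].round(1).tolist(),i) for i in range(1,n) if st[i][4]>25],reverse=True),l
E
python3 - <<'E'
from h import *
S=cam('scene');D=cam('side')
boxes={'scene':{'green':(230,240,285,285),'orange':(180,155,215,195),'red':(140,155,170,185)},'side':{'green':(330,180,375,215),'orange':(190,200,235,250),'red':(145,260,190,300)}}
for c,n in((S,'scene'),(D,'side')):
    for k in HSV:
        b,l=blobs(c,k,boxes[n][k]);print(n,k,[x[:3] for x in b[:4]])
# top-surface bboxes -> planes
def tri(u,v):
    a=ray(S,[u])[0];b=ray(D,[v])[0];A=np.c_[a,-b];t=np.linalg.lstsq(A,D['o']-S['o'],rcond=None)[0]
    p=S['o']+a*t[0];q=D['o']+b*t[1];return ((p+q)/2).round(3),np.linalg.norm(p-q).round(4)
print('beaker top',tri((249,165),(233,168)),'pot rim',tri((375,192),(300,110)),'redknob',tri((154,166),(166,274)))
print('black',tri((298,175),(218,162)),'b1',tri((263,197),(288,166)),'b2',tri((345,144),(195,120)))
print('pot rim scene plane .105',plane(S,[(341,192),(408,195),(374,178),(372,212)],.105).round(3))
W=cam('wrist')
a=np.hstack([cv2.resize(S['image'][140:240,135:285],None,fx=3,fy=3,interpolation=2),cv2.resize(D['image'][150:250,130:246],None,fx=3,fy=3)])
cv2.imwrite('pics/crop1.png',a[:,:,::-1]);
E
```

```text
scene green [(408, [240, 249, 31, 24], [255.1, 260.6])]
scene orange [(182, [187, 162, 24, 15], [198.3, 169.4])]
scene red []
side green [(520, [336, 188, 30, 22], [350.4, 198.5])]
side orange [(170, [206, 218, 24, 25], [217.4, 231.8]), (40, [205, 210, 9, 11], [207.8, 214.5])]
side red [(225, [158, 267, 15, 19], [165.4, 275.6])]
beaker top (array([ 0.46 , -0.004,  0.081]), np.float64(0.0021)) pot rim (array([0.62 , 0.253, 0.101]), np.float64(0.0097)) redknob (array([ 0.351, -0.254,  0.022]), np.float64(0.0024))
black (array([0.425, 0.128, 0.021]), np.float64(0.0045)) b1 (array([0.572, 0.019, 0.071]), np.float64(0.0016)) b2 (array([0.365, 0.263, 0.069]), np.float64(0.0))
pot rim scene plane .105 [[0.611 0.181 0.105]
 [0.635 0.323 0.105]
 [0.569 0.269 0.105]
 [0.68  0.227 0.105]]
```

View pics/wrist0.png

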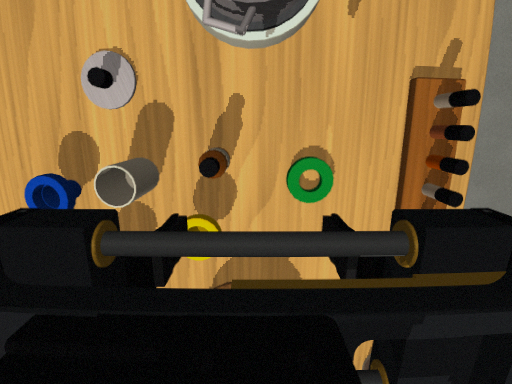

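View pics/crop1.png

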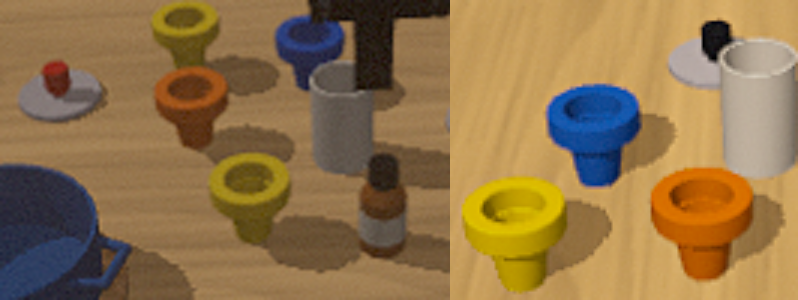

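The crop confirms it: the orange basket is at crop left (190,105) and right (700,215), with yellow and blue look-alikes around it. In the wrist view, the ring is at (310,180), the beaker mouth at (117,185), and the pot rim is cut off at the top. Next I compute positions.

```bash
python3 - <<'E'
from h import *
import numpy as np
S=cam('scene');D=cam('side');W=cam('wrist')
for c,bx in((S,(230,240,285,285)),(D,(330,180,375,215)),(W,(270,140,350,220))):
    b,l=blobs(c,'green',bx);m=(l==b[0][3]).astype(np.uint8)
    ct=max(cv2.findContours(m,0,1)[0],key=len).reshape(-1,2).astype(float)
    p=plane(c,ct,.012)[:,:2];print('ring',cv2.minEnclosingCircle(p.astype(np.float32)),(p.min(0)+p.max(0))/2)
def tri(u,v):
    a=ray(S,[u])[0];b=ray(D,[v])[0];A=np.c_[a,-b];t=np.linalg.lstsq(A,D['o']-S['o'],rcond=None)[0]
    p=S['o']+a*t[0];q=D['o']+b*t[1];return ((p+q)/2).round(3),np.linalg.norm(p-q).round(4)
for n,u,v in(('orange',(199,170),(214,217)),('y1',(197,147),(151,219)),('y2',(219,200),(280,201)),('blue',(238,152),(178,187))): print(n,tri(u,v))
print('ears',tri((333,191),(297,125)),plane(S,[(333,191),(415,204)],.1))
E
```

```text
ring ((0.7013452053070068, -0.010721326805651188), 0.03238015994429588) [ 0.70123156 -0.01026206]
ring ((0.7011882662773132, -0.017184611409902573), 0.04209059476852417) [ 0.70119633 -0.01721397]
ring ((0.7015186548233032, -0.009224200621247292), 0.03353339806199074) [ 0.70128486 -0.00907334]
orange (array([ 0.425, -0.128,  0.049]), np.float64(0.0026))
y1 (array([ 0.312, -0.136,  0.05 ]), np.float64(0.0013))
y2 (array([ 0.548, -0.08 ,  0.05 ]), np.float64(0.0021))
blue (array([ 0.35 , -0.025,  0.05 ]), np.float64(0.0001))
ears (array([0.604, 0.165, 0.099]), np.float64(0.0068)) [[0.60013273 0.16696258 0.1       ]
 [0.65929076 0.32994095 0.1       ]]
```

Emit:
apply_moves --motion '[[[8.7, 12, 0, -8, 0, 0, 0], [8.7, 12, 0, -8, 0, 0, 0], [8.7, 12, 0, -8, 0, 0, 0], [8.7, 12, 0, -8, 0, 0, 0], [8.7, 12, 0, -8, 0, 0, 0], [8.7, 12, 0, -8, 0, 0, 0]]]'

```text
clock: 1.05
ee_pos: [0.6243, 0.1191, 0.3094]
eef_rot: [[0.001, 1.0, -0.002], [1.0, -0.001, -0.001], [-0.001, -0.002, -1.0]]
contact_force: [0.1, -0.7, -0.3]
gripper_width: 1.004
grasp_force: 0.0
```

```bash
python3 - <<'E'
from h import *
W=cam('wrist');save(W,'wrist1.png');s=readout.observe();print(s['ee_pos'],s['eef_rot'].round(4))
c0=np.array([.63,.25,.105])
th=np.linspace(0,2*np.pi,13)[:-1]
g=W['image'].copy()
for r,z,col in((.072,.105,(255,0,0)),(.068,.049,(0,255,0)),(.09,.045,(0,0,255))):
    P=np.c_[c0[0]+r*np.cos(th),c0[1]+r*np.sin(th),np.full(12,z)]
    for p in proj(W,P): cv2.circle(g,tuple(int(x) for x in p),1,col,-1)
cv2.imwrite('pics/w1o.png',cv2.resize(g,None,fx=1.5,fy=1.5)[:,:,::-1])
E
```

```text
[0.62430179 0.1187609  0.30911028] [[ 1.4e-03  1.0e+00 -2.9e-03]
 [ 1.0e+00 -1.4e-03 -5.0e-04]
 [-5.0e-04 -2.9e-03 -1.0e+00]]
```

View pics/w1o.png

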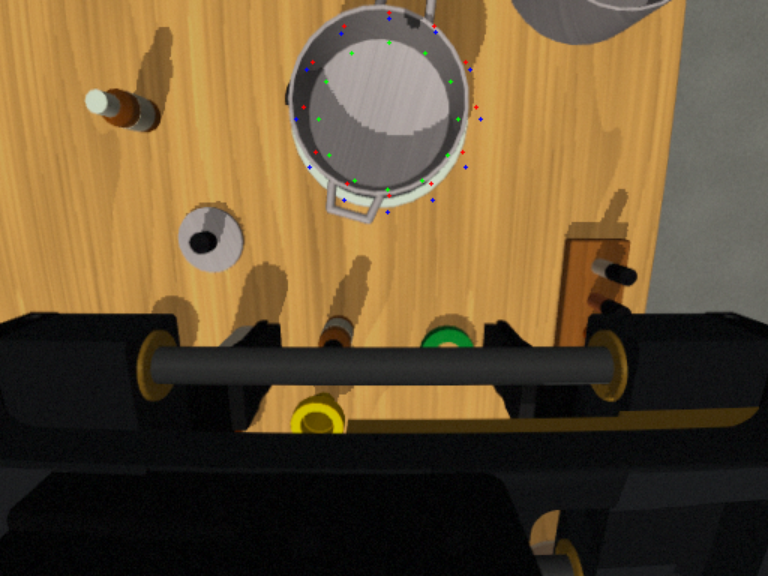

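The picture shows the steel pot rim, about (295–465, 8–194) in the enlarged crop. It sits about 9 px left of my overlay, so the pot centre is near (0.621, 0.253). Next I fit the rim and go to the ring.

```bash
python3 - <<'E'
from h import *
W=cam('wrist')
# inner rim extremes & floor extremes read from picture (scaled 1.5)
for n,pts,z in(('rim outer',[(290,100),(470,100),(380,4),(378,199)],.105),('floor',[(309,115),(448,112)],.049)):
    p=plane(W,np.array(pts)/1.5,z);print(n,p.round(4).tolist())
b,l=blobs(W,'green');print(b)
# automatic: rim edge along radial lines from approx centre (gradient of gray), circle fit
g=cv2.GaussianBlur(cv2.cvtColor(W['image'],cv2.COLOR_RGB2GRAY),(3,3),0).astype(float)
c=np.array([.621,.2525]);th=np.radians(np.arange(0,360,5));q=[]
for t in th:
    rr=np.arange(.064,.080,.0005);P=np.c_[c[0]+rr*np.cos(t),c[1]+rr*np.sin(t),np.full(len(rr),.105)]
    uv=proj(W,P).astype(np.float32);v=cv2.remap(g.astype(np.float32),uv[:,0].copy(),uv[:,1].copy(),1).ravel()
    r=rr[np.argmax(v)];q.append(P[np.argmax(v),:2])
q=np.array(q);
for i in range(5):
    A=np.c_[2*q,np.ones(len(q))];x=np.linalg.lstsq(A,(q**2).sum(1),rcond=None)[0];R=np.sqrt(x[2]+x[0]**2+x[1]**2)
    e=abs(np.hypot(*(q-x[:2]).T)-R);q=q[e<max(.002,np.median(e)*1.5)]
print('rimfit',x[:2],R,len(q))
E
```

```text
rim outer [[0.5473, 0.2561, 0.105], [0.697, 0.2558, 0.105], [0.6224, 0.3285, 0.105], [0.6203, 0.1746, 0.105]]
floor [[0.5531, 0.2534, 0.049], [0.6875, 0.2558, 0.049]]
[(334, [281, 218, 35, 14], [297.6, 224.9], 1)]
rimfit [0.62043252 0.25007535] 0.07615901191785851 60
```

Emit:
apply_moves --motion '[[[8.7, -6, 4, 6, 0, 0, 30], [8.7, -12.8, 7.7, 12, 0, 0, 60], [8.7, -12.8, 7.7, 18, 0, 0, 90], [8.7, -12.8, 7.7, 20, 0, 0, 90], [8.7, -12.8, 7.7, 20, 0, 0, 90], [8.7, -12.8, 7.7, 20, 0, 0, 90], [8.7, -12.8, 7.7, 20, 0, 0, 90], [8.7, -12.8, 7.7, 20, 0, 0, 90], [8.7, -12.8, 7.7, 20, 0, 0, 90], [8.7, -12.8, 7.7, 20, 0, 0, 90], [8.7, -12.8, 7.7, 20, 0, 0, 90], [8.7, -12.8, 7.7, 20, 0, 0, 90], [8.7, -12.8, 7.7, 20, 0, 0, 90]]]'

```text
clock: 2.45
ee_pos: [0.7015, -0.0089, 0.1098]
eef_rot: [[1.0, 0.0, -0.001], [0.0, -1.0, 0.0], [-0.001, -0.0, -1.0]]
contact_force: [-0.6, 0.8, -0.9]
gripper_width: 1.002
grasp_force: 0.0
```

```bash
python3 - <<'E'
from h import *
W=cam('wrist');save(W,'wrist2.png');s=readout.observe();print(s['ee_pos'],s['eef_rot'].round(4))
b,l=blobs(W,'green');print(b[:2])
m=np.isin(l,[x[3] for x in b]);v,u=np.nonzero(m)
p=plane(W,np.c_[u,v],.016)[:,:2];print(p.min(0),p.max(0),(p.min(0)+p.max(0))/2)
E
```

```text
[ 0.70158524 -0.00870391  0.10993805] [[ 1.0e+00  3.0e-04 -1.1e-03]
 [ 3.0e-04 -1.0e+00  1.0e-04]
 [-1.1e-03 -1.0e-04 -1.0e+00]]
[(2756, [221, 160, 68, 67], [254.8, 192.9], 1)]
[ 0.67030199 -0.04119103] [0.73519584 0.02282727] [ 0.70274891 -0.00918188]
```

Emit:
apply_moves --motion '[[[8.7, 0.1, 0, 5, 0, 0, 0], [8.7, 0.1, 0, 9, 0, 0, 0], [8.7, 0.1, 0, 9.9, 0, 0, 0], [8.7, 0.1, 0, 9.9, 0, 0, 0], [5, 0.1, 0, 9.9, 0, 0, 0], [5, 0.1, 0, 9.9, 0, 0, 0], [5, 0.1, 0, 9.9, 0, 0, 0], [5, 0.1, 0, 9.9, 0, 0, 0], [5, 0.1, 0, 9.9, 0, 0, 0], [5, 0.1, 0, 9.9, 0, 0, 0], [5, 0.1, 0, 9.9, 0, 0, 0]]]' --force 20

```text
clock: 3.6
ee_pos: [0.7035, -0.0081, 0.0123]
eef_rot: [[1.0, 0.0, 0.001], [0.0, -1.0, -0.0], [0.001, 0.0, -1.0]]
contact_force: [0.2, -0.7, 4.6]
gripper_width: 0.756
grasp_force: 20.0
```

Emit:
apply_moves --motion '[[[5, 0, 0, -5, 0, 0, 0], [5, 0, 0, -10, 0, 0, 0], [5, 0, 0, -15, 0, 0, -5], [5, -2, -5, -16.8, 0, 0, -12], [5, -3.5, -10, -16.8, 0, 0, -20], [5, -5, -14, -16.8, 0, 0, -28], [5, -6, -18, -16.8, 0, 0, -36], [5, -7, -22, -16.8, 0, 0, -44], [5, -8.3, -25.9, -16.8, 0, 0, -52], [5, -8.3, -25.9, -16.8, 0, 0, -60], [5, -8.3, -25.9, -16.8, 0, 0, -68], [5, -8.3, -25.9, -16.8, 0, 0, -75], [5, -8.3, -25.9, -16.8, 0, 0, -75], [5, -8.3, -25.9, -16.8, 0, 0, -75], [5, -8.3, -25.9, -16.8, 0, 0, -75], [5, -8.3, -25.9, -16.8, 0, 0, -75]]]'

```text
clock: 5.2
ee_pos: [0.62, 0.2509, 0.1794]
eef_rot: [[0.26, 0.966, -0.0], [0.966, -0.26, -0.0], [-0.0, -0.0, -1.0]]
contact_force: [-0.2, -0.7, -0.3]
gripper_width: 0.757
grasp_force: 20.0
```

```bash
python3 - <<'E'
from h import *
W=cam('wrist');save(W,'wrist3.png');S=cam('scene');D=cam('side')
a=np.hstack([cv2.resize(W['image'],(400,300)),cv2.resize(S['image'][110:250,290:450],(340,300)) ])
cv2.imwrite('pics/w3.png',a[:,:,::-1])
E
```

```text
(no output)
```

View pics/w3.png

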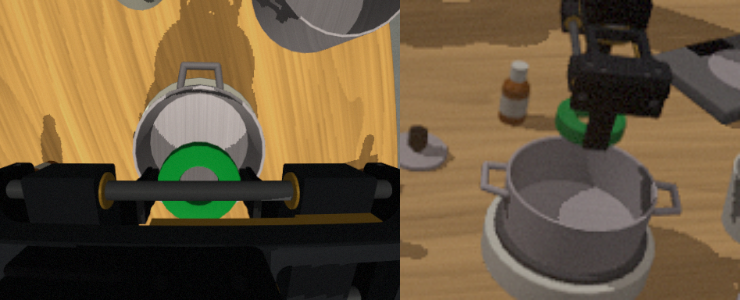

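The ring is held level, at wrist (198,182), and centred over the pot. The gripper is aligned across the ears, so I lower it.

Emit:
apply_moves --motion '[[[5, 0, 0, 4, 0, 0, 0], [5, 0, 0, 8, 0, 0, 0], [5, 0, 0, 10.5, 0, 0, 0], [5, 0, 0, 11.2, 0, 0, 0], [5, 0, 0, 11.7, 0, 0, 0], [5, 0, 0, 11.7, 0, 0, 0], [5, 0, 0, 11.7, 0, 0, 0]]]'

```text
clock: 6.05
ee_pos: [0.6213, 0.2514, 0.0642]
eef_rot: [[0.259, 0.966, 0.003], [0.966, -0.259, 0.001], [0.002, 0.003, -1.0]]
contact_force: [0.5, 0.1, -0.9]
gripper_width: 0.757
grasp_force: 20.0
```

Emit:
apply_moves --motion '[[[7.8, 0, 0, 0, 0, 0, 0], [7.8, 0, 0, 0, 0, 0, 0], [7.8, 0, 0, 0, 0, 0, 0], [7.8, 0, 0, 0, 0, 0, 0], [7.8, 0, 0, 0, 0, 0, 0]]]'

```text
clock: 6.55
ee_pos: [0.62, 0.2511, 0.0627]
eef_rot: [[0.259, 0.966, 0.0], [0.966, -0.259, 0.0], [0.0, 0.0, -1.0]]
contact_force: [0.3, -0.8, -0.6]
gripper_width: 0.892
grasp_force: 0.0
```

Emit:
apply_moves --motion '[[[7.8, 0, 0, -4, 0, 0, 0], [7.8, 0, 0, -9, 0, 0, 0], [7.8, 0, 0, -14, 0, 0, 0], [7.8, -4, 0, -19, 0, 0, 0], [7.8, -8, 0, -21, 0, 0, 0], [7.8, -12, 0, -21, 0, 0, 0], [7.8, -12, 0, -21, 0, 0, 0], [7.8, -12, 0, -21, 0, 0, 0]]]'

```text
clock: 7.35
ee_pos: [0.5888, 0.1343, 0.273]
eef_rot: [[0.261, 0.965, 0.0], [0.965, -0.261, 0.001], [0.001, 0.0, -1.0]]
contact_force: [0.2, 1.1, -0.3]
gripper_width: 0.895
grasp_force: 0.0
```

```bash
python3 - <<'E'
from h import *
W=cam('wrist');save(W,'wrist4.png')
b,l=blobs(W,'green');print(b[:3])
m=np.isin(l,[b[0][3]]).astype(np.uint8)
ct=max(cv2.findContours(m,0,1)[0],key=len).reshape(-1,2).astype(float)
p=plane(W,ct,.063)[:,:2];print((p.min(0)+p.max(0))/2,p.max(0)-p.min(0),cv2.minEnclosingCircle(p.astype(np.float32)))
E
```

```text
[(1648, [230, 55, 50, 54], [254.8, 81.1], 1)]
[0.62037824 0.24986246] [0.06433761 0.06494384] ((0.6203113794326782, 0.24985341727733612), 0.032627999782562256)
```

View pics/wrist4.png

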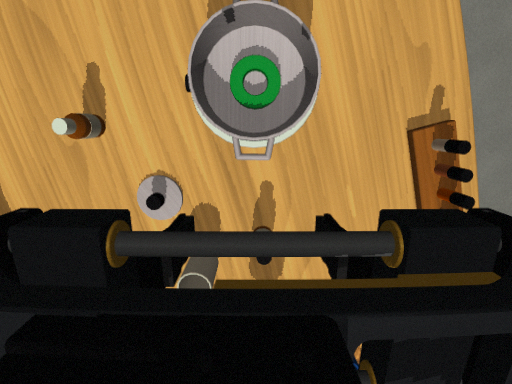

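The green ring lies flat at (255,81) in the pot, with its centre at (0.620, 0.250). Next I hover over the beaker.

Emit:
apply_moves --motion '[[[8.7, -4, -2.1, 0, 0, 0, 8], [8.7, -8, -4.2, 0, 0, 0, 16], [8.7, -12, -6.3, 0, 0, 0, 24], [8.7, -16.7, -8.8, 3, 0, 0, 32], [8.7, -16.7, -8.8, 6, 0, 0, 40], [8.7, -16.7, -8.8, 8.3, 0, 0, 48], [8.7, -16.7, -8.8, 8.3, 0, 0, 56], [8.7, -16.7, -8.8, 8.3, 0, 0, 64], [8.7, -16.7, -8.8, 8.3, 0, 0, 72], [8.7, -16.7, -8.8, 8.3, 0, 0, 75], [8.7, -16.7, -8.8, 8.3, 0, 0, 75], [8.7, -16.7, -8.8, 8.3, 0, 0, 75], [8.7, -16.7, -8.8, 8.3, 0, 0, 75]]]'

```text
clock: 8.7
ee_pos: [0.4608, -0.0029, 0.1893]
eef_rot: [[1.0, 0.002, -0.0], [0.002, -1.0, 0.0], [-0.0, -0.0, -1.0]]
contact_force: [-0.7, -0.2, -0.6]
gripper_width: 0.998
grasp_force: 0.0
```

```bash
python3 - <<'E'
from h import *
W=cam('wrist');s=readout.observe();print(s['ee_pos'],s['eef_rot'].round(3))
g=W['image'].copy();th=np.linspace(0,2*np.pi,25)[:-1]
for r,z,col in((.026,.08,(255,0,0)),):
    for p in proj(W,np.c_[.46+r*np.cos(th),-.004+r*np.sin(th),np.full(24,z)]): cv2.circle(g,tuple(int(x) for x in p),1,col,-1)
cv2.imwrite('pics/w5.png',cv2.resize(g,None,fx=1.5,fy=1.5)[:,:,::-1])
h=cv2.cvtColor(W['image'],cv2.COLOR_RGB2HSV);m=((h[...,1]<45)&(h[...,2]>90)).astype(np.uint8)
n,l,st,ce=cv2.connectedComponentsWithStats(m);print([(st[i].tolist(),ce[i].round(1).tolist()) for i in range(1,n) if st[i][4]>200])
E
```

```text
[ 0.46077596 -0.00303329  0.18938141] [[ 1.     0.001 -0.   ]
 [ 0.001 -1.     0.   ]
 [-0.    -0.    -1.   ]]
[([0, 0, 77, 101, 3806], [43.3, 49.9]), ([0, 0, 114, 124, 2806], [80.8, 65.8]), ([1, 21, 16, 29, 339], [8.5, 34.8]), ([231, 169, 50, 49, 266], [253.0, 189.0]), ([129, 176, 56, 55, 1785], [156.0, 200.0])]
```

View pics/w5.png

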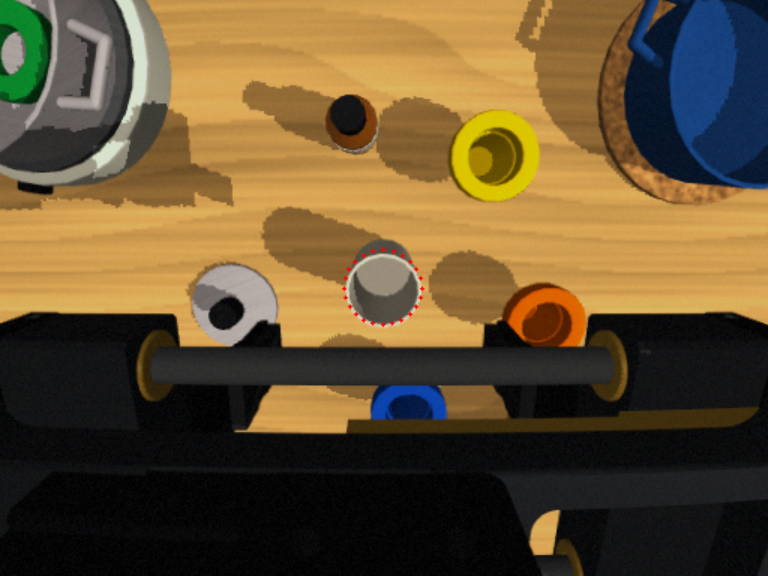

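The overlay matches the beaker's rim at (384,288), so the beaker is at (0.460, -0.004). The other things stay clear of the fingers.

Emit:
apply_moves --motion '[[[8.7, -0.1, 0.1, 5, 0, 0, 0], [8.7, -0.1, 0.1, 10, 0, 0, 0], [8.7, -0.1, 0.1, 13.5, 0, 0, 0], [8.7, -0.1, 0.1, 14.4, 0, 0, 0], [8.7, -0.1, 0.1, 14.4, 0, 0, 0], [4, -0.1, 0.1, 14.4, 0, 0, 0], [4, -0.1, 0.1, 14.4, 0, 0, 0], [4, -0.1, 0.1, 14.4, 0, 0, 0], [4, -0.1, 0.1, 14.4, 0, 0, 0], [4, -0.1, 0.1, 14.4, 0, 0, 0], [4, -0.1, 0.1, 14.4, 0, 0, 0], [4, -0.1, 0.1, 14.4, 0, 0, 0], [4, -0.1, 0.1, 14.4, 0, 0, 0]]]' --force 20

```text
clock: 10.05
ee_pos: [0.46, -0.0044, 0.0461]
eef_rot: [[1.0, 0.0, 0.001], [0.0, -1.0, -0.0], [0.001, 0.0, -1.0]]
contact_force: [-0.6, 1.1, 6.7]
gripper_width: 0.586
grasp_force: 19.9
```

Emit:
apply_moves --motion '[[[4, 0, 0, -4, 0, 0, 0], [4, 0, 0, -8, 0, 0, 0], [4, 0, 0, -12, 0, 0, 0], [4, 0, 0, -16, 0, 0, 0], [4, 2, -3, -17, 0, 0, 0], [4, 4, -6.4, -17, 0, 0, 0], [4, 6, -9.6, -17, 0, 0, 0], [4, 8, -12.8, -17, 0, 0, 0], [4, 10, -16, -17, 0, 0, 0], [4, 12, -19.2, -17, 0, 0, 0], [4, 14, -22.4, -17, 0, 0, 0], [4, 16, -25.4, -17, 0, 0, 0], [4, 16, -25.4, -17, 0, 0, 0], [4, 16, -25.4, -17, 0, 0, 0], [4, 16, -25.4, -17, 0, 0, 0]]]'

```text
clock: 11.55
ee_pos: [0.6184, 0.2488, 0.2146]
eef_rot: [[1.0, -0.0, -0.003], [-0.0, -1.0, -0.001], [-0.003, 0.001, -1.0]]
contact_force: [-0.6, 0.0, -1.9]
gripper_width: 0.578
grasp_force: 19.9
```

```bash
python3 - <<'E'
from h import *
W=cam('wrist');S=cam('scene');D=cam('side');s=readout.observe();print(s['ee_pos'],s['gripper_width'],s['contact_force'])
a=np.hstack([cv2.resize(W['image'][100:300,130:380],(375,300)),cv2.resize(D['image'][20:170,230:370],(280,300)),cv2.resize(S['image'][110:250,310:440],(145,156)).repeat(1,0)[:156] if 0 else cv2.resize(S['image'][110:260,335:407],(144,300))])
cv2.imwrite('pics/w6.png',a[:,:,::-1]);print(a.shape)
E
```

```text
[0.61909696 0.24848458 0.21546419] 0.5816318706059945 [-0.23435606  0.6019259  -1.83763392]
(300, 799, 3)
```

View pics/w6.png

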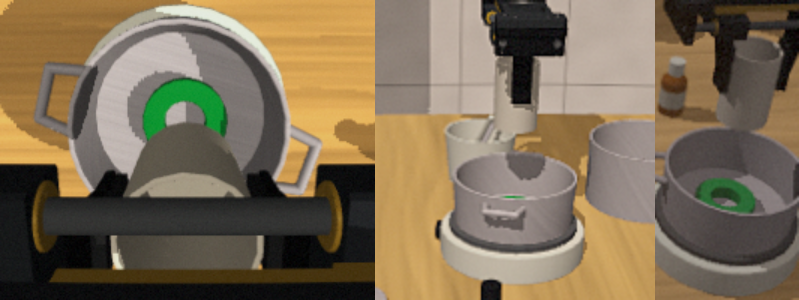

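The beaker hangs upright over the ring, at wrist crop (190,180), so I lower it.

Emit:
apply_moves --motion '[[[4, 0.1, -0.1, 3, 0, 0, 0], [4, 0.1, -0.1, 6, 0, 0, 0], [4, 0.1, -0.1, 8.5, 0, 0, 0], [4, 0.1, -0.1, 9.6, 0, 0, 0], [4, 0.1, -0.1, 10, 0, 0, 0], [4, 0.1, -0.1, 10.3, 0, 0, 0], [4, 0.1, -0.1, 10.3, 0, 0, 0], [4, 0.1, -0.1, 10.3, 0, 0, 0]]]'

```text
clock: 12.5
ee_pos: [0.6216, 0.2508, 0.1139]
eef_rot: [[1.0, 0.0, 0.002], [0.0, -1.0, 0.001], [0.002, -0.001, -1.0]]
contact_force: [-0.3, 0.1, -1.5]
gripper_width: 0.585
grasp_force: 19.9
```

Emit:
apply_moves --motion '[[[4, 0, 0, 0.1, 0, 0, 0], [4, 0, 0, 0.1, 0, 0, 0], [4, 0, 0, 0.1, 0, 0, 0]]]'

```text
clock: 12.8
ee_pos: [0.6208, 0.2506, 0.1119]
eef_rot: [[1.0, 0.0, 0.0], [0.0, -1.0, 0.0], [0.0, -0.0, -1.0]]
contact_force: [-0.5, -0.2, -2.3]
gripper_width: 0.583
grasp_force: 19.9
```

Emit:
apply_moves --motion '[[[4, 0, 0, 0.1, 0, 0, 0], [4, 0, 0, 0.1, 0, 0, 0], [4, 0, 0, 0.1, 0, 0, 0]]]'

```text
clock: 13.1
ee_pos: [0.6209, 0.2507, 0.1111]
eef_rot: [[1.0, 0.0, 0.001], [0.0, -1.0, 0.0], [0.001, -0.0, -1.0]]
contact_force: [-0.2, -0.3, 2.5]
gripper_width: 0.584
grasp_force: 19.9
```

Emit:
apply_moves --motion '[[[6.8, 0, 0, 0, 0, 0, 0], [6.8, 0, 0, 0, 0, 0, 0], [6.8, 0, 0, 0, 0, 0, 0], [6.8, 0, 0, 0, 0, 0, 0], [7.5, 0, 0, 0, 0, 0, 0], [7.5, 0, 0, 0, 0, 0, 0]]]'

```text
clock: 13.7
ee_pos: [0.6207, 0.2506, 0.1104]
eef_rot: [[1.0, 0.0, -0.0], [0.0, -1.0, -0.0], [-0.0, 0.0, -1.0]]
contact_force: [-0.2, -0.7, 0.3]
gripper_width: 0.839
grasp_force: 0.0
```

Emit:
apply_moves --motion '[[[7.5, 0, 0, -3, 0, 0, 0], [7.5, 0, 0, -7, 0, 0, 0], [7.5, 0, 0, -11, 0, 0, 0], [7.5, -4, 0, -14, 0, 0, 0], [7.5, -8, 0, -16, 0, 0, 0], [7.5, -8, 0, -16, 0, 0, 0], [7.5, -8, 0, -16, 0, 0, 0]]]'

```text
clock: 14.4
ee_pos: [0.5405, 0.2508, 0.2717]
eef_rot: [[1.0, 0.001, 0.002], [0.001, -1.0, 0.0], [0.002, -0.0, -1.0]]
contact_force: [0.2, -0.5, -0.2]
gripper_width: 0.861
grasp_force: 0.0
```

```bash
python3 - <<'E'
from h import *
W=cam('wrist');s=readout.observe();print(s['ee_pos'],s['eef_rot'].round(3).tolist())
g=W['image'].copy();th=np.linspace(0,2*np.pi,25)[:-1]
for r,z,col in((.026,.145,(255,0,0)),(.033,.065,(0,0,255))):
    for p in proj(W,np.c_[.6203+r*np.cos(th),.25+r*np.sin(th),np.full(24,z)]): cv2.circle(g,tuple(int(x) for x in p),1,col,-1)
cv2.imwrite('pics/w7.png',cv2.resize(g[0:250,130:380],None,fx=2.4,fy=2.4)[:,:,::-1])
E
```

```text
[0.54112716 0.25065106 0.27075949] [[1.0, 0.0, 0.001], [0.0, -1.0, 0.0], [0.001, -0.0, -1.0]]
```

View pics/w7.png

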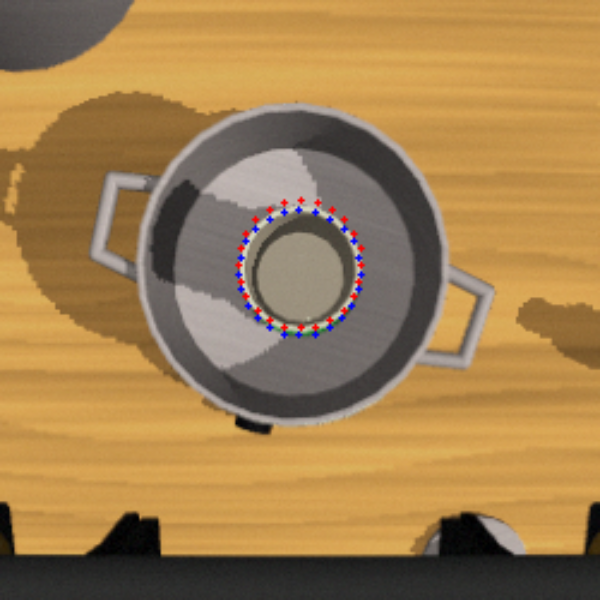

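The beaker stands on the ring. Its rim is centred at crop (300,269) and only a green sliver shows below, so it is at about (0.619, 0.250), within 2 mm. Next is the orange basket.

Emit:
apply_moves --motion '[[[8.7, -1, 4, 0, 0, 0, 0], [8.7, -2.4, 8, 0, 0, 0, 0], [8.7, -3.6, 12, 0, 0, 0, 0], [8.7, -4.8, 16, 0, 0, 0, 0], [8.7, -6, 20, 0, 0, 0, 0], [8.7, -7.2, 24, 0, 0, 0, 0], [8.7, -8.4, 28, 2, 0, 0, 0], [8.7, -9.6, 32, 4, 0, 0, 0], [8.7, -10.8, 36, 6, 0, 0, 0], [8.7, -11.6, 37.9, 8, 0, 0, 0], [8.7, -11.6, 37.9, 8, 0, 0, 0], [8.7, -11.6, 37.9, 8, 0, 0, 0], [8.7, -11.6, 37.9, 8, 0, 0, 0], [8.7, -11.6, 37.9, 8, 0, 0, 0]]]'

```text
clock: 15.85
ee_pos: [0.4256, -0.1278, 0.1912]
eef_rot: [[1.0, 0.002, 0.001], [0.002, -1.0, -0.001], [0.001, 0.001, -1.0]]
contact_force: [-0.1, 1.0, 0.0]
gripper_width: 1.003
grasp_force: 0.0
```

```bash
python3 - <<'E'
from h import *
W=cam('wrist');s=readout.observe();print(s['ee_pos'],s['eef_rot'].round(3).tolist())
h=cv2.cvtColor(W['image'],cv2.COLOR_RGB2HSV)
u,v=proj(W,[(.425,-.128,.056)])[0].round().astype(int);print(u,v)
m=cv2.inRange(h,(4,170,130),(14,255,255));m[:v-60]=0;m[v+60:]=0;m[:,:u-60]=0;m[:,u+60:]=0
ct=max(cv2.findContours(m,0,1)[0],key=len).reshape(-1,2).astype(float)
p=plane(W,ct,.056)[:,:2];print((p.min(0)+p.max(0))/2,p.max(0)-p.min(0))
p=plane(W,ct,.047)[:,:2];print((p.min(0)+p.max(0))/2,p.max(0)-p.min(0))
g=W['image'].copy();th=np.linspace(0,2*np.pi,25)[:-1]
for r,z,col in((.031,.056,(255,0,0)),(.019,.056,(0,0,255))):
    for q in proj(W,np.c_[.425+r*np.cos(th),-.128+r*np.sin(th),np.full(24,z)]): cv2.circle(g,tuple(int(x) for x in q),1,col,-1)
cv2.imwrite('pics/w8.png',cv2.resize(g,None,fx=1.5,fy=1.5)[:,:,::-1])
E
```

```text
[ 0.4255594  -0.12776096  0.19119779] [[1.0, 0.002, 0.002], [0.002, -1.0, -0.001], [0.002, 0.001, -1.0]]
254 187
[ 0.42503784 -0.12877149] [0.05885995 0.05982061]
[ 0.42299803 -0.12881323] [0.06069436 0.06168496]
```

View pics/w8.png

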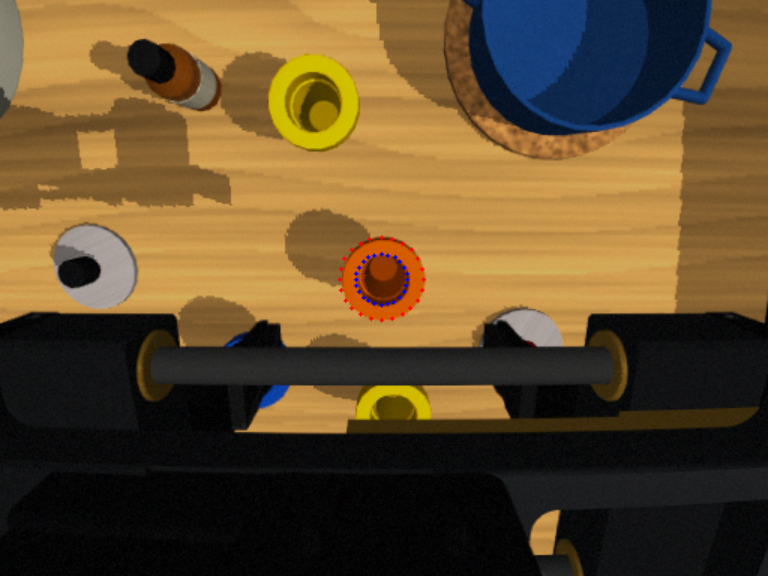

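The orange basket's collar is centred at (383,279) and matches the overlay at (0.425, -0.128). I grasp it now.

Emit:
apply_moves --motion '[[[8.7, -0.1, 0.1, 5, 0, 0, 0], [8.7, -0.1, 0.1, 10, 0, 0, 0], [8.7, -0.1, 0.1, 14, 0, 0, 0], [8.7, -0.1, 0.1, 15, 0, 0, 0], [8.7, -0.1, 0.1, 15, 0, 0, 0], [5, -0.1, 0.1, 15, 0, 0, 0], [5, -0.1, 0.1, 15, 0, 0, 0], [5, -0.1, 0.1, 15, 0, 0, 0], [5, -0.1, 0.1, 15, 0, 0, 0], [5, -0.1, 0.1, 15, 0, 0, 0], [5, -0.1, 0.1, 15, 0, 0, 0], [5, -0.1, 0.1, 15, 0, 0, 0]]]' --force 20

```text
clock: 17.1
ee_pos: [0.4244, -0.1298, 0.0416]
eef_rot: [[1.0, -0.0, 0.002], [-0.0, -1.0, -0.001], [0.002, 0.001, -1.0]]
contact_force: [0.3, 0.7, 8.7]
gripper_width: 0.709
grasp_force: 20.0
```

Emit:
apply_moves --motion '[[[5, 0, 0, -4, 0, 0, 0], [5, 0, 0, -8, 0, 0, 0], [5, 0, 0, -12, 0, 0, 0], [5, 1, -2, -15, 0, 0, 0], [5, 3, -6, -17, 0, 0, 0], [5, 5, -9.8, -19, 0, 0, 0], [5, 7, -13.6, -19, 0, 0, 0], [5, 9, -17.5, -19, 0, 0, 0], [5, 11, -21.4, -19, 0, 0, 0], [5, 13, -25.3, -19, 0, 0, 0], [5, 15, -29.2, -19, 0, 0, 0], [5, 17, -33.1, -19, 0, 0, 0], [5, 19.5, -38, -19, 0, 0, 0], [5, 19.5, -38, -19, 0, 0, 0], [5, 19.5, -38, -19, 0, 0, 0], [5, 19.5, -38, -19, 0, 0, 0], [5, 19.5, -38, -19, 0, 0, 0]]]'

```text
clock: 18.8
ee_pos: [0.6179, 0.249, 0.2305]
eef_rot: [[1.0, -0.002, -0.001], [-0.002, -1.0, -0.001], [-0.001, 0.001, -1.0]]
contact_force: [-0.4, 0.1, -0.2]
gripper_width: 0.708
grasp_force: 20.0
```

```bash
python3 - <<'E'
from h import *
W=cam('wrist');S=cam('scene');D=cam('side')
P=[]
for i in range(4): s=readout.observe();P.append(s['ee_pos']);cam('wrist')
print(np.mean(P,0),s['eef_rot'].round(3).tolist(),s['gripper_width'])
a=np.hstack([cv2.resize(D['image'][20:150,240:360],(360,390)),cv2.resize(S['image'][100:230,320:440],(360,390))])
cv2.imwrite('pics/w9.png',a[:,:,::-1])
E
```

```text
[0.61860039 0.24961408 0.23084046] [[1.0, -0.001, 0.0], [-0.001, -1.0, 0.0], [0.0, -0.0, -1.0]] 0.7137724256157502
```

View pics/w9.png

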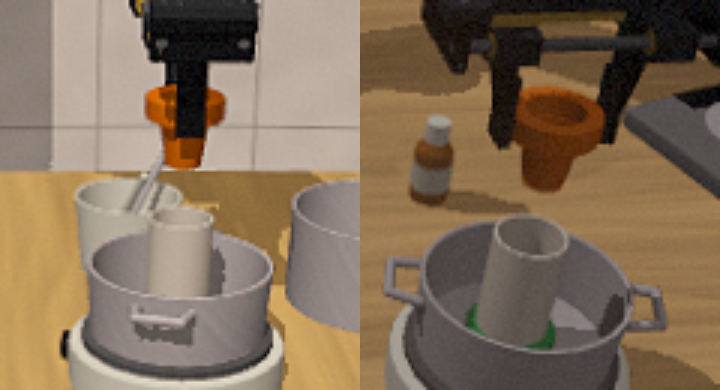

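```bash
python3 - <<'E'
from h import *
S=cam('scene');D=cam('side')
z0=.2308-.0416
for n,c in(('side',D),('scene',S)):
    a=proj(c,[(.6186,.2496,z0+.05),(.619,.25,.145),(.624,.25,.145),(.619,.255,.145)]);print(n,a.round(1).tolist())
    g=cv2.resize(c['image'],None,fx=4,fy=4,interpolation=cv2.INTER_CUBIC)
    h=cv2.cvtColor(c['image'],cv2.COLOR_RGB2HSV);m=cv2.inRange(h,(4,170,60),(14,255,255))
    u,v=a[0].astype(int);m[:v-30]=0;m[v+30:]=0;m[:,:u-30]=0;m[:,u+30:]=0
    ys,xs=np.nonzero(m);print('orange',xs.min(),xs.max()+1,ys.min(),ys.max())
    u,v=a[1].astype(int);row=c['image'][v+8,u-25:u+26].astype(int).sum(1);print(u-25,row.tolist())
E
```

```text
side [[301.1, 53.2], [299.6, 91.5], [301.7, 91.5], [299.4, 90.8]]
orange 289 315 48 75
274 [508, 509, 508, 518, 486, 424, 389, 390, 379, 378, 373, 385, 399, 401, 422, 393, 412, 452, 471, 483, 486, 496, 505, 513, 509, 510, 510, 501, 497, 500, 475, 465, 455, 431, 412, 361, 348, 448, 453, 475, 498, 478, 479, 448, 480, 424, 323, 307, 305, 309, 310]
scene [[385.3, 137.9], [376.7, 177.3], [377.5, 178.7], [379.0, 177.2]]
orange 372 402 129 163
351 [229, 221, 229, 216, 217, 207, 217, 216, 229, 217, 222, 256, 323, 321, 322, 313, 323, 301, 296, 286, 285, 312, 342, 310, 297, 333, 382, 415, 403, 386, 396, 377, 359, 326, 341, 301, 254, 227, 240, 262, 260, 279, 263, 267, 259, 259, 281, 265, 261, 296, 361]
```

The side and scene views agree: basket and beaker axes are within about 1–2 mm. I lower it gently.

Emit:
apply_moves --motion '[[[5, 0.05, 0.05, 2, 0, 0, 0], [5, 0.05, 0.05, 4, 0, 0, 0], [5, 0.05, 0.05, 5.5, 0, 0, 0], [5, 0.05, 0.05, 6.5, 0, 0, 0], [5, 0.05, 0.05, 7.2, 0, 0, 0], [5, 0.05, 0.05, 7.7, 0, 0, 0], [5, 0.05, 0.05, 7.9, 0, 0, 0], [5, 0.05, 0.05, 7.9, 0, 0, 0], [5, 0.05, 0.05, 7.9, 0, 0, 0]]]'

```text
clock: 20.15
ee_pos: [0.6196, 0.2502, 0.1522]
eef_rot: [[1.0, 0.0, 0.001], [0.0, -1.0, 0.0], [0.001, -0.0, -1.0]]
contact_force: [0.4, -0.3, -0.9]
gripper_width: 0.709
grasp_force: 20.0
```

Emit:
apply_moves --motion '[[[5, 0, 0, 0.1, 0, 0, 0], [5, 0, 0, 0.2, 0, 0, 0], [5, 0, 0, 0.25, 0, 0, 0], [5, 0, 0, 0.25, 0, 0, 0]]]'

```text
clock: 20.55
ee_pos: [0.6192, 0.2501, 0.1491]
eef_rot: [[1.0, -0.0, 0.0], [-0.0, -1.0, 0.0], [0.0, -0.0, -1.0]]
contact_force: [0.4, -0.7, -0.9]
gripper_width: 0.709
grasp_force: 20.0
```

Emit:
apply_moves --motion '[[[5, 0, 0, 0.05, 0, 0, 0], [5, 0, 0, 0.1, 0, 0, 0], [5, 0, 0, 0.1, 0, 0, 0]]]'

```text
clock: 20.85
ee_pos: [0.6194, 0.25, 0.1489]
eef_rot: [[1.0, 0.0, 0.001], [0.0, -1.0, -0.0], [0.001, 0.0, -1.0]]
contact_force: [-1.6, -0.1, 5.8]
gripper_width: 0.709
grasp_force: 20.0
```

Contact at the expected height, so I release and back off.

Emit:
apply_moves --motion '[[[7.3, 0, 0, -0.1, 0, 0, 0], [7.3, 0, 0, -0.1, 0, 0, 0], [7.3, 0, 0, -0.1, 0, 0, 0], [7.3, 0, 0, -0.1, 0, 0, 0], [8.2, 0, 0, -0.1, 0, 0, 0], [8.2, 0, 0, -0.1, 0, 0, 0], [8.2, 0, 0, -0.1, 0, 0, 0]]]'

```text
clock: 21.55
ee_pos: [0.6192, 0.2501, 0.149]
eef_rot: [[1.0, 0.0, -0.0], [0.0, -1.0, 0.0], [-0.0, -0.0, -1.0]]
contact_force: [-0.3, 0.9, 0.1]
gripper_width: 0.929
grasp_force: 0.0
```

Emit:
apply_moves --motion '[[[8.7, 0, 0, -3, 0, 0, 0], [8.7, 0, 0, -7, 0, 0, 0], [8.7, 0, 0, -11, 0, 0, 0], [8.7, -4, 0, -14, 0, 0, 0], [8.7, -8, 0, -16, 0, 0, 0], [8.7, -8, 0, -16, 0, 0, 0], [8.7, -8, 0, -16, 0, 0, 0]]]'

```text
clock: 22.25
ee_pos: [0.539, 0.2503, 0.3102]
eef_rot: [[1.0, 0.001, 0.002], [0.001, -1.0, 0.0], [0.002, -0.0, -1.0]]
contact_force: [0.5, 0.6, 0.3]
gripper_width: 0.999
grasp_force: 0.0
```

```bash
python3 - <<'E'
from h import *
W=cam('wrist');S=cam('scene');D=cam('side')
h=cv2.cvtColor(W['image'],cv2.COLOR_RGB2HSV);m=cv2.inRange(h,(4,170,100),(14,255,255))
u,v=proj(W,[(.6195,.2505,.163)])[0].astype(int);m[:v-50]=0;m[v+50:]=0;m[:,:u-50]=0;m[:,u+50:]=0
ct=max(cv2.findContours(m,0,1)[0],key=len).reshape(-1,2).astype(float)
p=plane(W,ct,.163)[:,:2];print((p.min(0)+p.max(0))/2,p.max(0)-p.min(0))
g=W['image'].copy();th=np.linspace(0,2*np.pi,25)[:-1]
for q in proj(W,np.c_[.6195+.031*np.cos(th),.2505+.031*np.sin(th),np.full(24,.163)]): cv2.circle(g,tuple(int(x) for x in q),0,(0,0,255),-1)
a=np.hstack([cv2.resize(g[v-65:v+65,u-60:u+60],(360,390)),cv2.resize(D['image'][70:150,270:330],(220,293)).copy() if 0 else cv2.resize(D['image'][70:150,268:332],(312,390))])
cv2.imwrite('pics/w10.png',a[:,:,::-1])
E
```

```text
[0.61899074 0.25013146] [0.05865042 0.05970713]
```

View pics/w10.png

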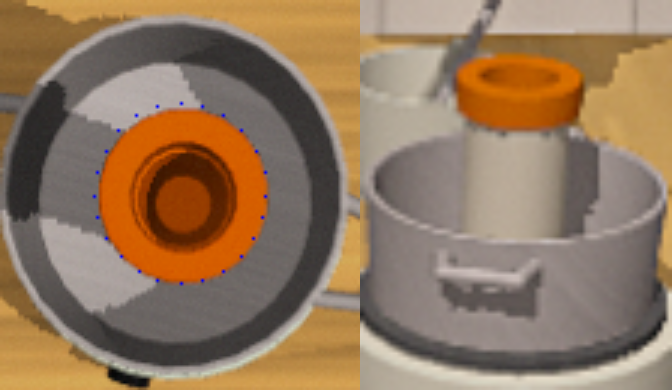

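The basket hangs level on the beaker's rim, with its collar at crop (184,195) and centre at (0.619, 0.250). Next is the red-knob lid.

Emit:
apply_moves --motion '[[[8.7, -1.7, 4.6, 0, 0, 0, 0], [8.7, -3.4, 9.2, 0, 0, 0, 0], [8.7, -5.1, 13.8, 0, 0, 0, 0], [8.7, -6.8, 18.4, 0, 0, 0, 0], [8.7, -8.5, 23, 0, 0, 0, 0], [8.7, -10.2, 27.6, 2, 0, 0, 0], [6, -12, 32, 4, 0, 0, 0], [6, -13.6, 36.6, 6, 0, 0, 0], [6, -15.4, 41.2, 8, 0, 0, 0], [6, -17, 45.8, 10, 0, 0, 0], [6, -18.8, 50.4, 12, 0, 0, 0], [6, -18.8, 50.4, 15, 0, 0, 0], [6, -18.8, 50.4, 15, 0, 0, 0], [6, -18.8, 50.4, 15, 0, 0, 0], [6, -18.8, 50.4, 15, 0, 0, 0], [6, -18.8, 50.4, 15, 0, 0, 0]]]'

```text
clock: 24.0
ee_pos: [0.3521, -0.2535, 0.1602]
eef_rot: [[1.0, 0.002, 0.002], [0.002, -1.0, -0.002], [0.002, 0.002, -1.0]]
contact_force: [-0.0, 0.0, 0.6]
gripper_width: 0.691
grasp_force: 0.0
```

```bash
python3 - <<'E'
from h import *
W=cam('wrist');P=[]
for i in range(4): s=readout.observe();P.append(s['ee_pos']);cam('wrist')
print(np.mean(P,0),s['eef_rot'].round(3).tolist())
h=cv2.cvtColor(W['image'],cv2.COLOR_RGB2HSV);m=cv2.inRange(h,(0,150,60),(4,255,255))|cv2.inRange(h,(175,150,60),(180,255,255))
n,l,st,ce=cv2.connectedComponentsWithStats(m);print([(st[i].tolist(),ce[i].tolist()) for i in range(1,n) if st[i][4]>60])
c=np.array([.351,-.254]);g=W['image'].copy();th=np.linspace(0,2*np.pi,25)[:-1]
for r,z,col in((.012,.034,(0,255,0)),(.038,.006,(0,0,255))):
  for q in proj(W,np.c_[c[0]+r*np.cos(th),c[1]+r*np.sin(th),np.full(24,z)]): cv2.circle(g,tuple(int(x) for x in q),0,col,-1)
u,v=proj(W,[(*c,.02)])[0].astype(int);print(u,v)
cv2.imwrite('pics/w11.png',cv2.resize(g[v-75:v+75,u-100:u+100],(800,600))[:,:,::-1])
E
```

```text
[ 0.351957   -0.25354608  0.16006345] [[1.0, 0.002, 0.001], [0.002, -1.0, -0.001], [0.001, 0.001, -1.0]]
[([245, 177, 22, 24, 393], [255.4885496183206, 188.33078880407123])]
254 186
```

View pics/w11.png

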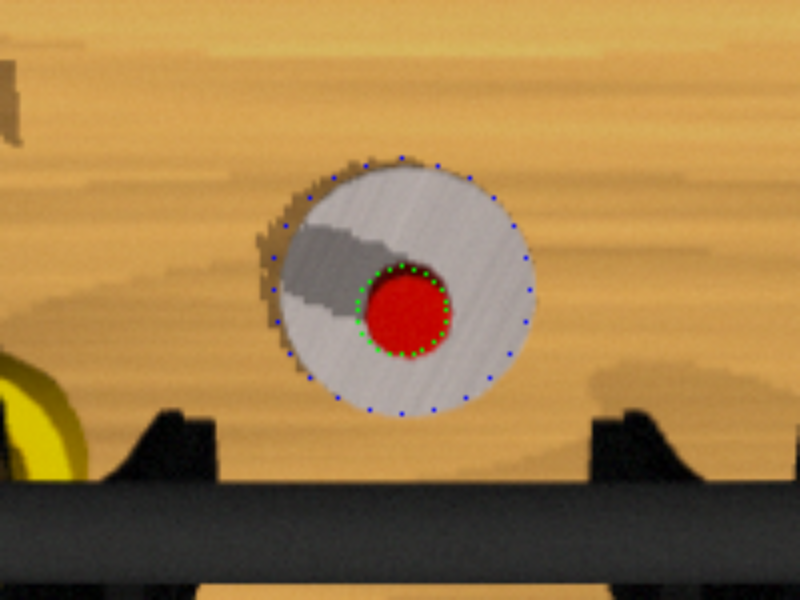

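The red-knob lid's disk is at crop (408,291), about 2 mm off the overlay, so the lid is at (0.3495, -0.256). I grasp the knob.

Emit:
apply_moves --motion '[[[6, -0.25, 0.25, 5, 0, 0, 0], [6, -0.25, 0.25, 10, 0, 0, 0], [6, -0.25, 0.25, 13, 0, 0, 0], [6, -0.25, 0.25, 14, 0, 0, 0], [6, -0.25, 0.25, 14, 0, 0, 0], [1.5, -0.25, 0.25, 14, 0, 0, 0], [1.5, -0.25, 0.25, 14, 0, 0, 0], [1.5, -0.25, 0.25, 14, 0, 0, 0], [1.5, -0.25, 0.25, 14, 0, 0, 0], [1.5, -0.25, 0.25, 14, 0, 0, 0], [1.5, -0.25, 0.25, 14, 0, 0, 0], [1.5, -0.25, 0.25, 14, 0, 0, 0], [1.5, -0.25, 0.25, 14, 0, 0, 0], [1.5, -0.25, 0.25, 14, 0, 0, 0]]]' --force 25

```text
clock: 25.65
ee_pos: [0.3488, -0.2565, 0.0195]
eef_rot: [[1.0, -0.0, 0.0], [-0.0, -1.0, -0.0], [0.0, 0.0, -1.0]]
contact_force: [-0.0, 0.0, 6.3]
gripper_width: 0.264
grasp_force: 25.0
```

Emit:
apply_moves --motion '[[[1.5, 0, 0, -4, 0, 0, 0], [1.5, 0, 0, -8, 0, 0, 0], [1.5, 0, 0, -12, 0, 0, 0], [1.5, 1, -2, -16, 0, 0, 0], [1.5, 2.7, -5, -19, 0, 0, 0], [1.5, 4.5, -8.5, -21, 0, 0, 0], [1.5, 6.5, -12.2, -23, 0, 0, 0], [1.5, 8.6, -16.2, -23, 0, 0, 0], [1.5, 10.8, -20.2, -23, 0, 0, 0], [1.5, 13, -24.3, -23, 0, 0, 0], [1.5, 15.2, -28.4, -23, 0, 0, 0], [1.5, 17.4, -32.5, -23, 0, 0, 0], [1.5, 19.6, -36.6, -23, 0, 0, 0], [1.5, 21.8, -40.8, -23, 0, 0, 0], [1.5, 24, -45, -23, 0, 0, 0], [1.5, 25.8, -48.3, -23, 0, 0, 0], [1.5, 27, -50.6, -23, 0, 0, 0], [1.5, 27, -50.6, -23, 0, 0, 0], [1.5, 27, -50.6, -23, 0, 0, 0], [1.5, 27, -50.6, -23, 0, 0, 0]]]'

```text
clock: 27.65
ee_pos: [0.6177, 0.2486, 0.2484]
eef_rot: [[1.0, -0.001, -0.002], [-0.001, -1.0, -0.001], [-0.002, 0.001, -1.0]]
contact_force: [-0.4, 0.3, -0.7]
gripper_width: 0.27
grasp_force: 25.0
```

```bash
python3 - <<'E'
from h import *
W=cam('wrist');S=cam('scene');D=cam('side');P=[]
for i in range(4): s=readout.observe();P.append(s['ee_pos']);cam('wrist')
P=np.mean(P,0);print(P,s['eef_rot'].round(3).tolist(),s['gripper_width'])
th=np.linspace(0,2*np.pi,25)[:-1];o=[]
for c,(x0,y0,x1,y1) in((D,(255,20,345,117)),(S,(325,90,435,209))):
  g=c['image'].copy()
  g=cv2.resize(g,None,fx=4,fy=4)
  for r,z in((.038,P[2]-.0195),(.031,.163)):
    for q in proj(c,np.c_[(P[0] if r>.035 else .619)+r*np.cos(th),(P[1] if r>.035 else .25)+r*np.sin(th),np.full(24,z)]): cv2.circle(g,tuple(int(x*4+2) for x in q),1,(0,0,255),-1)
  o.append(cv2.resize(g[y0*4:y1*4,x0*4:x1*4],(395,427)))
cv2.imwrite('pics/w12.png',np.hstack(o)[:,:,::-1])
E
```

```text
[0.61851933 0.24862361 0.24926214] [[1.0, -0.001, 0.0], [-0.001, -1.0, -0.0], [0.0, 0.0, -1.0]] 0.2624315128955638
```

View pics/w12.png

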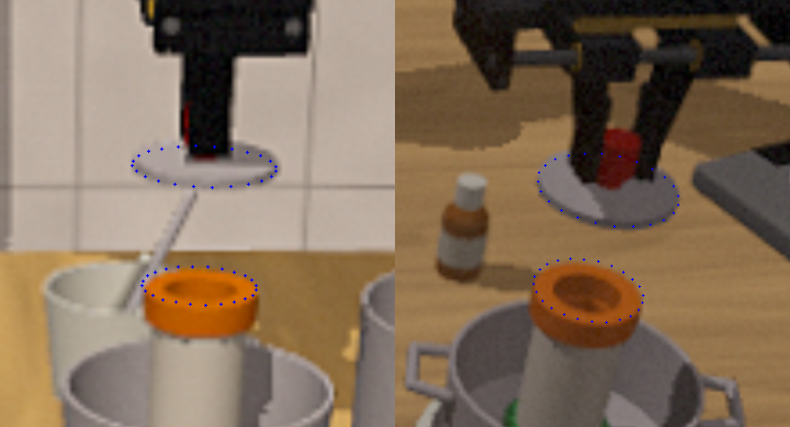

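The lid is level and above the basket: disk at (206,165) in the side view, collar at (202,288). I lower it.

Emit:
apply_moves --motion '[[[1.5, 0.05, -0.15, 2, 0, 0, 0], [1.5, 0.05, -0.15, 4, 0, 0, 0], [1.5, 0.05, -0.15, 5.3, 0, 0, 0], [1.5, 0.05, -0.15, 6, 0, 0, 0], [1.5, 0.05, -0.15, 6.4, 0, 0, 0], [1.5, 0.05, -0.15, 6.4, 0, 0, 0], [1.5, 0.05, -0.15, 6.4, 0, 0, 0]]]'

```text
clock: 28.7
ee_pos: [0.6198, 0.2512, 0.1858]
eef_rot: [[1.0, -0.0, 0.002], [-0.0, -1.0, 0.0], [0.002, -0.0, -1.0]]
contact_force: [-0.1, 0.3, -0.7]
gripper_width: 0.27
grasp_force: 25.0
```

Emit:
apply_moves --motion '[[[1.5, 0, 0, 0.1, 0, 0, 0], [1.5, 0, 0, 0.1, 0, 0, 0], [1.5, 0, 0, 0.1, 0, 0, 0]]]'

```text
clock: 29.0
ee_pos: [0.6193, 0.2511, 0.1845]
eef_rot: [[1.0, -0.0, 0.001], [-0.0, -1.0, 0.0], [0.001, -0.0, -1.0]]
contact_force: [0.3, 0.6, -1.2]
gripper_width: 0.266
grasp_force: 25.0
```

Emit:
apply_moves --motion '[[[1.5, 0, 0, 0.1, 0, 0, 0], [1.5, 0, 0, 0.1, 0, 0, 0], [1.5, 0, 0, 0.1, 0, 0, 0]]]'

```text
clock: 29.3
ee_pos: [0.6192, 0.2511, 0.183]
eef_rot: [[1.0, 0.0, -0.0], [0.0, -1.0, -0.0], [-0.0, 0.0, -1.0]]
contact_force: [0.3, 0.1, -0.2]
gripper_width: 0.269
grasp_force: 25.0
```

Emit:
apply_moves --motion '[[[1.5, 0, 0, 0.06, 0, 0, 0], [1.5, 0, 0, 0.06, 0, 0, 0], [1.5, 0, 0, 0.06, 0, 0, 0]]]'

```text
clock: 29.6
ee_pos: [0.6193, 0.2511, 0.1826]
eef_rot: [[1.0, -0.0, 0.0], [-0.0, -1.0, 0.0], [0.0, -0.0, -1.0]]
contact_force: [-0.4, 0.2, -0.0]
gripper_width: 0.266
grasp_force: 25.0
```

Emit:
apply_moves --motion '[[[4, 0, 0, 0, 0, 0, 0], [4, 0, 0, 0, 0, 0, 0], [4, 0, 0, 0, 0, 0, 0], [4, 0, 0, 0, 0, 0, 0], [6, 0, 0, 0, 0, 0, 0], [6, 0, 0, 0, 0, 0, 0], [6, 0, 0, 0, 0, 0, 0]]]'

```text
clock: 30.3
ee_pos: [0.6192, 0.2511, 0.1824]
eef_rot: [[1.0, 0.0, -0.0], [0.0, -1.0, -0.0], [-0.0, 0.0, -1.0]]
contact_force: [-0.4, -0.2, -0.1]
gripper_width: 0.641
grasp_force: 0.0
```

Emit:
apply_moves --motion '[[[6, 0, 0, -3, 0, 0, 0], [6, 0, 0, -7, 0, 0, 0], [6, 0, 0, -11, 0, 0, 0], [6, -4, 0, -14, 0, 0, 0], [6, -8, 0, -16, 0, 0, 0], [6, -8, 0, -16, 0, 0, 0], [6, -8, 0, -16, 0, 0, 0], [6, -8, 0, -16, 0, 0, 0], [6, -8, 0, -16, 0, 0, 0]]]'

```text
clock: 31.2
ee_pos: [0.5399, 0.2508, 0.3412]
eef_rot: [[1.0, -0.001, -0.002], [-0.001, -1.0, -0.001], [-0.002, 0.001, -1.0]]
contact_force: [0.0, 0.3, -0.0]
gripper_width: 0.684
grasp_force: 0.0
```

```bash
python3 - <<'E'
from h import *
W=cam('wrist');S=cam('scene');D=cam('side')
th=np.linspace(0,2*np.pi,25)[:-1];o=[]
for c,(x0,y0,x1,y1) in((D,(255,60,345,157)),(S,(325,110,435,229)),(W,(195,20,315,150))):
  g=cv2.resize(c['image'],None,fx=4,fy=4)
  for r,z in((.038,.166),):
    for q in proj(c,np.c_[.6195+r*np.cos(th),.2505+r*np.sin(th),np.full(24,z)]): cv2.circle(g,tuple(int(x*4+2) for x in q),1,(0,0,255),-1)
  o.append(cv2.resize(g[y0*4:y1*4,x0*4:x1*4],(265,287)))
cv2.imwrite('pics/w13.png',np.hstack(o)[:,:,::-1])
E
```

```text
(no output)
```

View pics/w13.png

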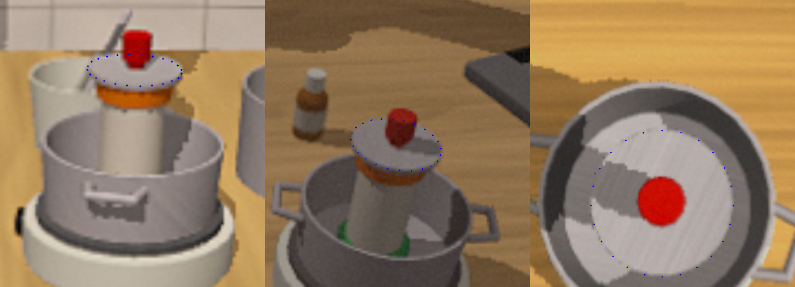

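The stack is complete. The lid is level and centred on the overlay: (135,70) in the side crop, (662,203) in the wrist crop. The robot is clear, so I hand in.

```bash
python3 -c "
from rig import bot
print(bot.hand_in())"
```

```text
the job is handed in; nothing more can be done
None
```

The ring, beaker, orange basket and red-knobbed lid are stacked level and centred in the hotplate pot, to within about 2 mm by the camera pictures; I handed the job in after about 31 s on the robot clock, with no verdict returned.

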